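# Close the glass case and hold it up level

### The job

Close the lid of the metal case over the glass piece until the two halves meet edge to edge while the case still sits in its wooden cradle, then grip the closed case and lift it at least 10 cm clear of the cradle. Keep it level and the lid shut, and finish while holding it still in the air: do not put it down or let go. Leave the jar, the cork and the wooden-handled paddle where they are.

Things in the scene. Friction and masses are not known exactly. Their poses are not given: they have to be found in the camera images.
- case: Lower shell of a slim aluminium case: 56 mm across (x), 180 long (y), 26 high, walls 4, flat sides. Origin: centre of its underside; x towards the hinge side, z up. The shut lid adds 12 mm (38 in all). Sits loose in the cradle, underside 32 mm above the bench. 0.34 to 0.48 kg with lid and glass, centre of mass within 5 mm of mid-length. Grip across the 56 mm at mid-length and half height; the sides there are free for 104 mm.
- lid (a joint): Hinge of the lid (upper shell), rad: 0 = shut, halves edge to edge; grows as the lid swings up and over towards the case's +x; 1.57 = lid upright; stop at 2.2. Starts between 1.2 and 2.0. The hinge is stiff: the lid stays at any angle (about 1 to 1.5 N at the free edge moves it), with no latch or spring.
- case_hinge (a point): The middle of the hinge line, on the lower shell: 28 mm towards +x and 26 mm up from the case's origin; the hinge line runs along the case's y.
- lid_edge (a point): On the lid, the middle of the outer (upper when shut) corner of its free long edge: 56 mm from the hinge line across the lid and 12 mm out from the rim plane. The lid is 56 x 180 x 12 mm, walls 4 mm. Shut, this point is 28 mm towards the case's -x from the case's middle and 38 mm above its underside.
- glass_joint: The glass piece lying in two rubber saddles in the case along its y: a 14 mm tube 120 mm long with a white ground cone 19 mm thick on one end, 142 mm overall, 45 g. Origin on the underside of the tube at its middle. Lies wholly below the rim of the lower shell.
- cradle: Fixed wooden cradle: base plate 90 (x) x 200 (y) mm, 8 high, with two end blocks (66 mm across, tops 32 mm above the bench) under the ends of the case and low stops rising 8 to 14 mm beside them. Between the blocks (104 mm along y) the space beside and under the case is open. Origin: centre of its underside; axes parallel to the case's at the start.
- jar: Bystander: amber glass jar, 44 mm across, 72 mm high; origin at the centre of its underside.
- cork: Bystander: cork stopper, 30 to 36 mm across, 32 mm high; origin at the centre of its underside.
- paddle: Bystander: flat steel paddle with a wooden handle, 170 mm long, lying on the bench along its x; origin on its underside.
Mind the look-alikes: they are no part of the job. Of the things that look like the cradle, the middle-sized one is meant.

How it is judged:
By the outcome, as a careful person would: the job done as asked, in the order asked, and still so for the second after the job is handed in, while the arm keeps its last pose, push and grip.
It also fails if it takes over 48 s, if anything falls off the work surface, if the arm or the gripper's body presses on something with over 40 N, if the wrist force passes 120 N, or if a joint passes its speed limit or range.

### The arm

A 6-joint arm with a two-finger parallel gripper is mounted at the origin on the work surface. World frame = base frame: x ahead of the robot, y to its left, z up, the work surface at z = 0. Lengths are in m, angles in degrees, forces in N, time in s.
With the tool pointing down it reaches from about 0.4 to 0.825 m from the base axis. Payload 7 kg.
Tool frame: the origin (TCP) lies between the finger pads; the fingertips stand 14 mm ahead of it and the grasp point (between the pads) lies 5 mm behind it (r.tips_ahead is the distance from the TCP to the fingertips, in m); z points along the fingers, y is the direction in which the jaws open and shut (so a half turn about z gives the same grasp; the last joint's range is limited). The gripper opens to 88 mm and grips with 3 to 60 N. Pads are 19 mm wide; open, the fingers measure 130 mm over their backs; the gripper's body (78 mm by 193 mm) begins 47 mm behind the grasp point.
Start: joints at [85.949, 20.546, 0.682, 0, -70.136, -16.507], TCP at [0.237, 0.632, 0.241] pointing down, gripper open.
Joint ranges: [-176.03, 176.03], [-82.01, 121.73], [-58.28, 71.71], [-173.87, 95.51], [-174.79, -0.11], [-173.66, 173.66]. Speed limits (degrees/s): [136.94, 136.94, 172.46, 180, 180, 180].

### API

Orientations are given as [roll, pitch, yaw] about the fixed x, y, z axes, in that order (R = Rz(yaw) Ry(pitch) Rx(roll)).
In Python, from plant import r gives the robot as it stands.
- The arm moves only by the tool apply_moves, never from a script. Its arguments are lists of equal length, an entry for each row: "slide": the shift along the tool's x, y, z as a fraction of full scale, a list of three; "turn": the turn, a rotation vector about the tool's x, y, z as a fraction of full scale, a list of three; "jaw": the closure, from 0 (fully open) to 1 (shut). In form: {"slide": [[dx, dy, dz], ...], "turn": [[wx, wy, wz], ...], "jaw": [jaw, ...]}. A call has 1 to 8 rows; each row shifts and turns the commanded pose from where the row before left it, along the tool's axes as they then stand; what a row does not reach is not made up. Full scale, the value 1, is 0.1 m for a shift and 1.5 rad for a turn. A row lasts 1/10 s, in which the tool goes at most 50 mm and 8.59 degrees, less where a joint would pass 70% of its speed; a pose out of reach is approached as far as the arm can. A call with a number of a shift or a turn outside -1 to 1 is refused whole. A call with a gripper value outside its range is refused whole. The fingers move at their own pace and stop on an object; "newtons" is the grip in N (left out, the last holds). Time passes only in rows, so rows that do not move let the fingers close. It gives the time, the measured TCP pose, the force and the opening at its end, in the units of the state.
- r.get_state(): the state, without advancing time (a new reading comes with each control period).
- r.capture(name): name is "side" or "top"; returns a dict with "pixels" (480x640x3 uint8, blue, green, red), "depth" (480x640 float32, m along the optical axis (not along the pixel's ray), 0 where there is no reading), "fx", "fy", "cx", "cy" (pixels), "dist_coeffs" ([k1, k2, p1, p2, k3] as OpenCV has them; the pictures are not rectified), "rvec" (rotation vector, rad) and "tvec" (3), from world to camera coordinates, as OpenCV has them. Camera axes: x right, y down, z forward; pixel columns grow to the right and rows downward; lengths in m; the calibration is good to about 2 mm. A picture is of the moment at which its call begins.
- r.close_job(): hands the job in, once; it reports no verdict.
The state is a dict: "time_s": time; "joints": joint angles; "qd": joint speeds; "joint_torque": joint torques, N m; "tcp_pos": TCP position; "eef_rot": TCP orientation; "contact_force": force on the tool from outside, world axes, zero at the start; "moment": the same for the moment, N m; "gripper_width": finger opening in m.
Only numpy, scipy, OpenCV 4.12 (cv2) and the standard library are available. Lean on these libraries where they do the work, as an engineer would, in place of code of your own. Each camera call takes 0.05 s, during which the arm holds its last target.

## Working session

There is one attempt and no reset: what is moved stays moved. The work goes in short steps, Python scripts to look and compute and a tool call to move; the robot and the scene stay as the last step left them, time stands still between calls to the robot, and variables do not carry over. Pictures are saved under pics/ and viewed, and the job is handed in when it is done.

Besides the shell and the picture viewer there is one more tool, called after ">>>" by a JSON object that holds its "op" and its "data". apply_moves: Moves the arm, as the interface text tells. Shift numbers are shares of 0.1 m and turn numbers shares of 1.5 rad, none past 1 either way. Its arguments: {"type":"object","properties":{"slide":{"type":"array"},"turn":{"type":"array"},"jaw":{"type":"array"},"newtons":{"type":"number"}},"required":["slide","turn","jaw"]}

```bash
ls; mkdir -p pics; python3 - <<'E'
from plant import r
import cv2,numpy as np
print(r.get_state())
for n in("side","top"):
    c=r.capture(n); cv2.imwrite(f"pics/{n}0.png",c["pixels"]); np.savez(f"pics/{n}0.npz",**c)
    print(n,{k:v for k,v in c.items() if k not in("pixels","depth")})
E
```

```text
pics
{'time_s': 0.0, 'joints': array([ 8.59490112e+01,  2.05939065e+01,  6.32521419e-01, -2.07781884e-02,
       -7.01368625e+01, -1.65071945e+01]), 'qd': array([ 0.00577246,  0.01933809, -0.00770068,  0.0378937 , -0.00780069,
        0.10737996]), 'joint_torque': array([-7.25881928e-04, -5.82723427e+01,  2.93059802e+01,  6.99738532e+00,
        6.89040593e-03, -1.66713940e-04]), 'tcp_pos': array([0.23688313, 0.6315518 , 0.23958321]), 'eef_rot': array([ 1.79900251e+02, -9.19102438e-03, -2.05652519e+01]), 'contact_force': array([0.21513198, 0.17422674, 0.79289217]), 'moment': array([ 0.01701342,  0.05035148, -0.0282391 ]), 'gripper_width': 0.0879337127126871}
side {'fx': 444.26452344032515, 'fy': 444.26452344032515, 'cx': 319.23070786466576, 'cy': 245.99379853524113, 'dist_coeffs': array([-0.01760284,  0.        ,  0.        ,  0.        ,  0.        ]), 'rvec': array([ 2.06834693, -0.41568023,  0.22171917]), 'tvec': array([-0.46534861,  0.22343006,  0.7411661 ])}
top {'fx': 458.11485898082583, 'fy': 458.11485898082583, 'cx': 317.72387336878154, 'cy': 236.48774190201271, 'dist_coeffs': array([-0.08357681,  0.        ,  0.        ,  0.        ,  0.        ]), 'rvec': array([ 2.19166662, -2.14251705,  0.09588689]), 'tvec': array([0.09331875, 0.53983818, 0.87360118])}
```

View pics/side0.png

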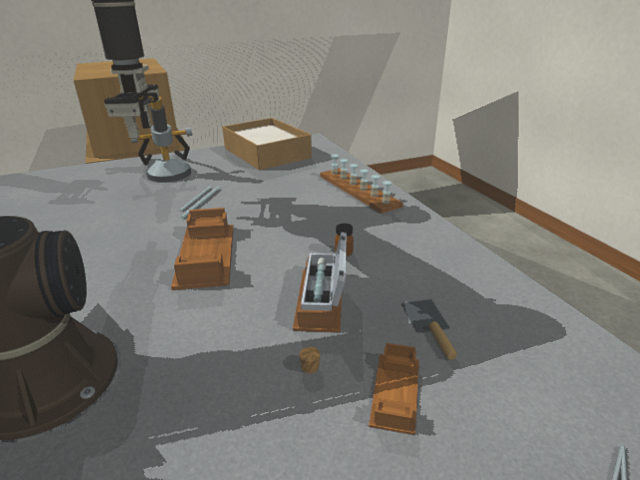

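View pics/top0.png

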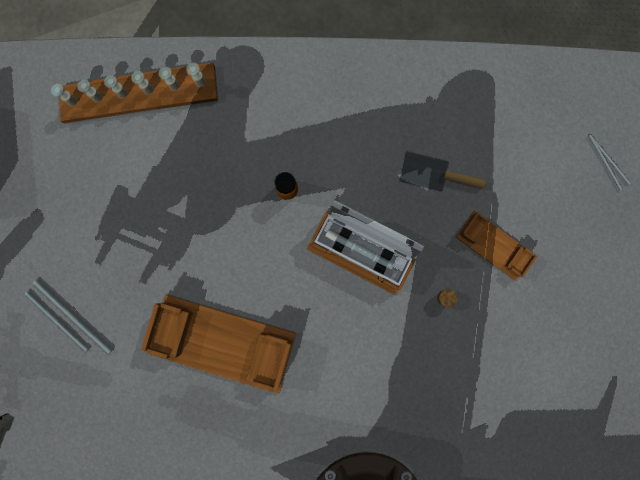

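The top view shows three cradle look-alikes: a large empty one at (220,343), a small empty one at (497,245), and the middle-sized one holding the open case at (362,250). The middle one is the target. The bystanders are the jar (286,186), the cork (447,297) and the paddle (425,172). I'll check the choice in a close crop.

```bash
cat > h.py <<'E'
import cv2,numpy as np
def load(f): return dict(np.load(f))
def ray(c,uv):
    K=np.array([[c["fx"],0,c["cx"]],[0,c["fy"],c["cy"]],[0,0,1.]])
    p=cv2.undistortPoints(np.array(uv,float).reshape(-1,1,2),K,c["dist_coeffs"])[:,0]
    R=cv2.Rodrigues(c["rvec"])[0]; d=np.c_[p,np.ones(len(p))]@R; o=-R.T@c["tvec"]; return o,d
def onz(c,uv,z):
    o,d=ray(c,uv); return o+d*((z-o[2])/d[:,2])[:,None]
def proj(c,P):
    K=np.array([[c["fx"],0,c["cx"]],[0,c["fy"],c["cy"]],[0,0,1.]])
    return cv2.projectPoints(np.array(P,float).reshape(-1,3),c["rvec"],c["tvec"],K,c["dist_coeffs"])[0][:,0]
def cloud(c):
    h,w=c["depth"].shape; u,v=np.meshgrid(np.arange(w),np.arange(h))
    o,d=ray(c,np.c_[u.ravel(),v.ravel()]); return (o+d*c["depth"].reshape(-1,1)).reshape(h,w,3)
E
python3 - <<'E'
from h import *
t=load("pics/top0.npz"); s=load("pics/side0.npz")
cv2.imwrite("pics/topc.png",cv2.resize(t["pixels"][190:305,295:435],None,fx=5,fy=5,interpolation=cv2.INTER_CUBIC))
cv2.imwrite("pics/sidec.png",cv2.resize(s["pixels"][215:340,280:370],None,fx=4.5,fy=4.5,interpolation=cv2.INTER_CUBIC))
P=cloud(t)
for uv in [(200,250),(362,250),(335,204),(420,245),(365,222),(405,290)]: print(uv,P[uv[1],uv[0]])
E
```

```text
(200, 250) [ 0.50730092  0.34473353 -0.00082918]
(362, 250) [0.51095121 0.02062634 0.05477098]
(335, 204) [0.58858204 0.07506135 0.11090904]
(420, 245) [ 0.51804915 -0.07747513  0.11264213]
(365, 222) [0.55737817 0.02076105 0.10990163]
(405, 290) [ 0.43622387 -0.07202522 -0.00153864]
```

View pics/topc.png

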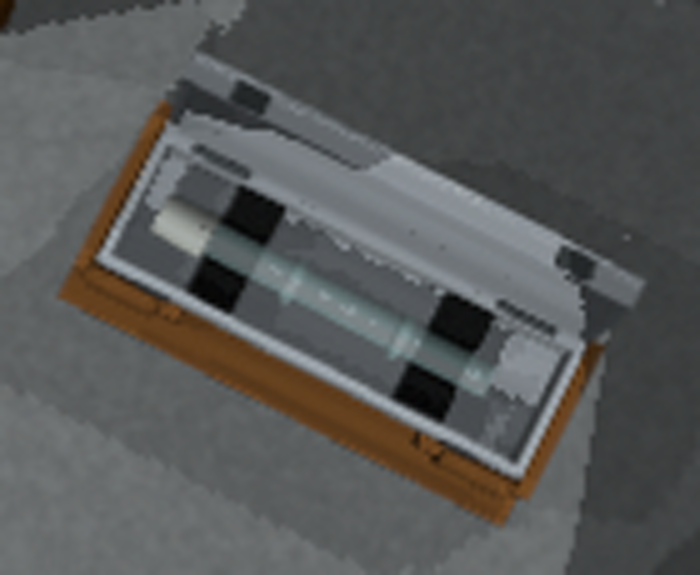

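View pics/sidec.png

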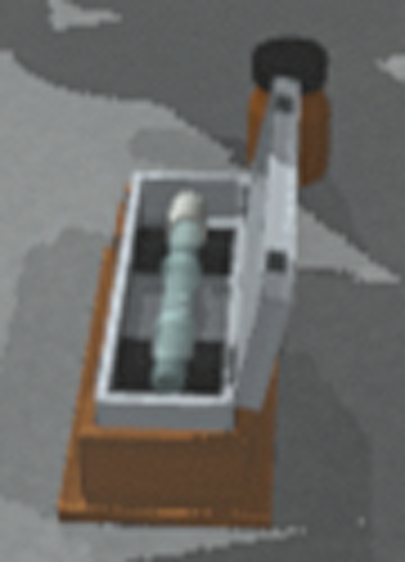

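The crop confirms it: the middle cradle holds the open case, glass and all, and the lid is up, tilted away from the robot. Next I'll measure the rim corners at z = 0.058 and the cradle base.

```bash
python3 - <<'E'
from h import *
t=load("pics/top0.npz"); s=load("pics/side0.npz")
o=np.array([295,190])
def full(p): return (np.array(p,float)+.5)/5-.5+o
names="FL FR BR BL".split()
c=onz(t,full([(96,261),(522,477),(584,345),(168,137)]),0.058)
print(c); print("FL-FR",np.linalg.norm(c[0]-c[1]),"BR-FR",np.linalg.norm(c[2]-c[1]),"BL-FL",np.linalg.norm(c[3]-c[0]))
def fs(p): return (np.array(p,float)+.5)/4.5-.5+np.array([280,215])
k=onz(s,fs([(98,402),(234,402),(133,172)]),0.058); print("side FR,BR,FL",k, np.linalg.norm(k[0]-k[1]),np.linalg.norm(k[0]-k[2]))
b=onz(t,full([(60,295),(505,523)]),0.008); print("base",b,np.linalg.norm(b[0]-b[1]))
# depth based: rim front wall; lid points
P=cloud(t); Q=P[190:305,295:435].reshape(-1,3); 
y=(c[0]-c[1]);y/=np.linalg.norm(y); x=np.array([y[1],-y[0],0]); print("yaw y",np.degrees(np.arctan2(y[1],y[0])))
ctr=c[:1].mean(0)/2+c[1]/2+x*.028
print("ctr",ctr,"yaw x",np.degrees(np.arctan2(x[1],x[0])))
for C,n in((t,"top"),(s,"side")):
    Q=cloud(C).reshape(-1,3)-[ctr[0],ctr[1],.032]; L=np.c_[Q@x,Q@y,Q[:,2]]
    m=(abs(L[:,1])<.10)&(L[:,0]>-.05)&(L[:,0]<.1)&(L[:,2]>.035)&(L[:,2]<.12)
    M=L[m]; print(n,m.sum(),M.min(0),M.max(0))
    for z in np.arange(.035,.1,.006):
        q=M[(abs(M[:,2]-z)<.003)]; 
        if len(q): print(round(z,3),len(q),np.percentile(q[:,0],[2,50,98]).round(4),np.percentile(q[:,1],[2,98]).round(3))
E
```

```text
[[ 0.52425318  0.1124202   0.058     ]
 [ 0.4462648  -0.04975767  0.058     ]
 [ 0.49646299 -0.07290862  0.058     ]
 [ 0.572255    0.08613337  0.058     ]]
FL-FR 0.1799551296120384 BR-FR 0.05527952034678114 BL-FL 0.054728161374593944
side FR,BR,FL [[ 0.44773212 -0.05042085  0.058     ]
 [ 0.4987336  -0.07228643  0.058     ]
 [ 0.5262668   0.11234579  0.058     ]] 0.05549103442101235 0.18072264754744496
base [[ 0.51455721  0.12742471  0.008     ]
 [ 0.42768997 -0.0516048   0.008     ]] 0.19899116179409768
yaw y 64.31794663932831
ctr [0.51049295 0.01919671 0.058     ] yaw x -25.68205336067169
top 1127 [ 0.03002047 -0.09074331  0.0351321 ] [0.05255441 0.08987268 0.08463726]
0.035 60 [0.0307 0.0388 0.0397] [-0.086  0.086]
0.041 118 [0.0317 0.0398 0.0413] [-0.087  0.086]
0.047 118 [0.033  0.0411 0.0428] [-0.087  0.085]
0.053 90 [0.0339 0.0422 0.0433] [-0.087  0.087]
0.059 11 [0.0345 0.0378 0.043 ] [-0.089  0.089]
0.065 7 [0.0362 0.0371 0.0383] [-0.091  0.089]
0.071 7 [0.0375 0.0387 0.0493] [-0.09   0.088]
0.077 573 [0.0394 0.0463 0.052 ] [-0.087  0.087]
0.083 143 [0.0395 0.0427 0.0488] [-0.087  0.076]
side 487 [ 0.03143049 -0.08995598  0.03512869] [0.05355918 0.09344753 0.08220845]
0.035 12 [0.0315 0.0352 0.0425] [-0.088  0.09 ]
0.041 30 [0.0315 0.0379 0.0442] [-0.089  0.091]
0.047 21 [0.0333 0.0369 0.0442] [-0.089  0.09 ]
0.053 26 [0.035  0.0388 0.0459] [-0.09   0.093]
0.059 22 [0.0368 0.0406 0.0476] [-0.089  0.091]
0.065 22 [0.0375 0.0415 0.0493] [-0.089  0.089]
0.071 24 [0.0385 0.0438 0.0502] [-0.089  0.09 ]
0.077 265 [0.0403 0.0477 0.0534] [-0.088  0.088]
0.083 65 [0.0411 0.0438 0.0492] [-0.078  0.078]
```

```bash
cat >> h.py <<'E'
from scipy.spatial.transform import Rotation as Ro
CTR=np.array([0.5112,0.0192]); YC=np.radians(-25.7)
X=np.array([np.cos(YC),np.sin(YC)]); Y=np.array([-X[1],X[0]])
def world(lx,ly,z): return np.r_[CTR+lx*X+ly*Y,z]   # case-local x,y ; world z
def local(p): d=np.array(p[:2])-CTR; return np.r_[d@X,d@Y,p[2]]
E
python3 - <<'E'
from h import *
from plant import r
t=load("pics/top0.npz"); s=load("pics/side0.npz"); S=cloud(s);T=cloud(t)
print("microscope",[S[v,u].round(3) for u,v in((165,170),(120,60),(150,120),(265,140))]); print("jar,cork",T[186,286],T[297,447])
q=r.get_state(); p=q["tcp_pos"]; yaw=np.radians(q["eef_rot"][2])
goal=world(.095,0,.20); N=17; dy=np.radians(-115.7)-yaw
print(goal,dy)
cur=p.copy()
for i in range(N):
    tgt=p+(goal-p)*(i+1)/N
    R=Ro.from_euler("xyz",[np.pi,0,yaw]).as_matrix()
    s_=np.round(R.T@(tgt-cur)/.1,2); cur=cur+R@s_*.1; yaw+=-.069*1.5
    print(s_.tolist(),end=",")
print(cur,np.degrees(yaw))
E
```

```text
microscope [array([0.289, 0.848, 0.032]), array([0.226, 0.604, 0.413]), array([0.289, 1.492, 0.049]), array([0.668, 0.937, 0.062])]
jar,cork [0.62774666 0.16726233 0.07164987] [ 0.42464372 -0.14875721  0.02926504]
[ 0.59680232 -0.02199761  0.2       ] -1.66047658754632
[0.33, 0.29, 0.02],[0.36, 0.25, 0.03],[0.39, 0.21, 0.02],[0.4, 0.17, 0.02],[0.42, 0.12, 0.03],[0.43, 0.09, 0.02],[0.44, 0.03, 0.02],[0.44, -0.0, 0.03],[0.43, -0.05, 0.02],[0.43, -0.1, 0.02],[0.42, -0.14, 0.03],[0.4, -0.19, 0.02],[0.38, -0.22, 0.02],[0.35, -0.26, 0.03],[0.32, -0.3, 0.02],[0.29, -0.32, 0.02],[0.26, -0.36, 0.03],[ 0.59678869 -0.02196444  0.19974052] -121.37362360657903
```

>>> {"op": "apply_moves", "data": {"slide": [[0.33, 0.29, 0.02], [0.36, 0.25, 0.03], [0.39, 0.21, 0.02], [0.4, 0.17, 0.02], [0.42, 0.12, 0.03], [0.43, 0.09, 0.02], [0.44, 0.03, 0.02], [0.44, 0, 0.03]], "turn": [[0, 0, 0.066], [0, 0, 0.066], [0, 0, 0.066], [0, 0, 0.066], [0, 0, 0.066], [0, 0, 0.066], [0, 0, 0.066], [0, 0, 0.066]], "jaw": [1, 1, 1, 1, 1, 1, 1, 1], "newtons": 20}}

```text
time_s: 0.9
tcp_pos: [0.4116, 0.3253, 0.2215]
eef_rot: [-180.0, 0.0, -66.2]
contact_force: [0.2, -0.0, -0.2]
gripper_width: 0.0293
```

>>> {"op": "apply_moves", "data": {"slide": [[0.43, -0.05, 0.02], [0.43, -0.1, 0.02], [0.42, -0.14, 0.03], [0.4, -0.19, 0.02], [0.38, -0.22, 0.02], [0.35, -0.26, 0.03], [0.32, -0.3, 0.02], [0.29, -0.32, 0.02]], "turn": [[0, 0, 0.066], [0, 0, 0.066], [0, 0, 0.066], [0, 0, 0.066], [0, 0, 0.066], [0, 0, 0.066], [0, 0, 0.066], [0, 0, 0.066]], "jaw": [1, 1, 1, 1, 1, 1, 1, 1]}}

```text
time_s: 1.7
tcp_pos: [0.5967, 0.0275, 0.2032]
eef_rot: [180.0, -0.0, -111.5]
contact_force: [1.4, 1.1, 0.8]
gripper_width: 0.0006
```

>>> {"op": "apply_moves", "data": {"slide": [[0, 0, 0], [0, 0, 0], [0, 0, 0]], "turn": [[0, 0, 0], [0, 0, 0], [0, 0, 0]], "jaw": [1, 1, 1]}}

```text
time_s: 2.0
tcp_pos: [0.5957, 0.0296, 0.2033]
eef_rot: [180.0, -0.0, -111.3]
contact_force: [0.2, -0.0, -0.2]
gripper_width: 0.0006
```

```bash
cat >> h.py <<'E'
def togo(r,lx,ly,z,yaw=-115.7):
    q=r.get_state(); R=Ro.from_euler("xyz",q["eef_rot"],degrees=True)
    G=Ro.from_euler("xyz",[180,0,yaw],degrees=True)
    print("t",q["time_s"],"local",local(q["tcp_pos"]).round(4),"rot",q["eef_rot"].round(2),"F",q["contact_force"].round(2),"w",round(q["gripper_width"],4))
    print("slide total",(R.inv().apply(world(lx,ly,z)-q["tcp_pos"])/.1).round(3),"turn total",((R.inv()*G).as_rotvec()/1.5).round(4))
E
python3 -c "
from h import *;from plant import r
togo(r,.095,0,.12)"
```

```text
t 2.0 local [0.0716 0.046  0.2033] rot [ 1.7997e+02 -2.0000e-02 -1.1128e+02] F [ 0.16 -0.04 -0.18] w 0.0006
slide total [ 0.476 -0.198  0.833] turn total [ 0.0004 -0.0002  0.0515]
```

>>> {"op": "apply_moves", "data": {"slide": [[0.24, -0.1, 0], [0.24, -0.1, 0], [0, 0, 0.3], [0, 0, 0.3], [0, 0, 0.29], [0, 0, 0], [0, 0, 0]], "turn": [[0, 0, 0.026], [0, 0, 0.026], [0, 0, 0], [0, 0, 0], [0, 0, 0], [0, 0, 0], [0, 0, 0]], "jaw": [1, 1, 1, 1, 1, 1, 1]}}

```text
time_s: 2.7
tcp_pos: [0.5963, -0.0218, 0.1152]
eef_rot: [180.0, -0.0, -115.7]
contact_force: [0.1, 0.3, 1.0]
gripper_width: -0.0001
```

```bash
python3 -c "
from h import *;from plant import r
togo(r,.073,0,.114)
c=r.capture('side');cv2.imwrite('pics/s1.png',cv2.resize(c['pixels'][150:350,240:440],None,fx=3,fy=3))"
```

```text
t 2.7 local [ 9.450e-02 -1.000e-04  1.152e-01] rot [ 1.8000e+02 -3.0000e-02 -1.1566e+02] F [0.1  0.31 1.02] w -0.0001
slide total [-0.001  0.215  0.012] turn total [ 0.     -0.0004  0.0004]
```

View pics/s1.png

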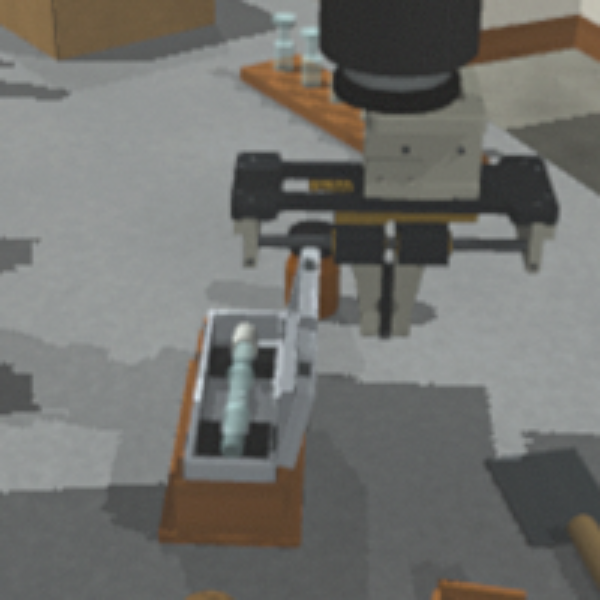

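The tool is behind the lid with its fingers shut, tips at crop (387,335), and clear of the jar. Next I'll work out the arc that follows the lid about its hinge.

```bash
python3 -c "
from h import *
for o in(.016,):
  px=pz=None
  for a in list(range(90,-1,-6)):
    A=np.radians(a); x=.028+.012*np.sin(A)-.045*np.cos(A)+o; z=.058+.012*np.cos(A)+.045*np.sin(A)+.014
    print(a,round(x,4),round(z,4), '' if px is None else [0,round((px-x)/.1,3),round((pz-z)/.1,3)]); px,pz=x,z
"
```

```text
90 0.056 0.117 
84 0.0512 0.118 [0, np.float64(0.048), np.float64(-0.01)]
78 0.0464 0.1185 [0, np.float64(0.048), np.float64(-0.005)]
72 0.0415 0.1185 [0, np.float64(0.049), np.float64(0.0)]
66 0.0367 0.118 [0, np.float64(0.048), np.float64(0.005)]
60 0.0319 0.117 [0, np.float64(0.048), np.float64(0.01)]
54 0.0273 0.1155 [0, np.float64(0.046), np.float64(0.015)]
48 0.0228 0.1135 [0, np.float64(0.045), np.float64(0.02)]
42 0.0186 0.111 [0, np.float64(0.042), np.float64(0.024)]
36 0.0146 0.1082 [0, np.float64(0.039), np.float64(0.029)]
30 0.011 0.1049 [0, np.float64(0.036), np.float64(0.033)]
24 0.0078 0.1013 [0, np.float64(0.033), np.float64(0.036)]
18 0.0049 0.0973 [0, np.float64(0.029), np.float64(0.039)]
12 0.0025 0.0931 [0, np.float64(0.024), np.float64(0.042)]
6 0.0005 0.0886 [0, np.float64(0.02), np.float64(0.045)]
0 -0.001 0.084 [0, np.float64(0.015), np.float64(0.046)]
```

>>> {"op": "apply_moves", "data": {"slide": [[0, 0.1, 0], [0, 0.06, 0], [0, 0.06, 0], [0, 0.05, 0], [0, 0.04, 0], [0, 0.04, 0], [0, 0, 0]], "turn": [[0, 0, 0], [0, 0, 0], [0, 0, 0], [0, 0, 0], [0, 0, 0], [0, 0, 0], [0, 0, 0]], "jaw": [1, 1, 1, 1, 1, 1, 1]}}

```text
time_s: 3.45
tcp_pos: [0.5644, -0.0073, 0.1147]
eef_rot: [-180.0, 0.0, -115.8]
contact_force: [0.8, -0.4, 1.3]
gripper_width: 0.0003
```

```bash
python3 -c "
from h import *;from plant import r
togo(r,.056,0,.117)
c=r.capture('side');cv2.imwrite('pics/s2.png',cv2.resize(c['pixels'][150:350,240:440],None,fx=3,fy=3))"
```

```text
t 3.45 local [ 0.0594 -0.0008  0.1147] rot [-1.8000e+02  1.0000e-02 -1.1578e+02] F [ 0.79 -0.42  1.28] w 0.0003
slide total [-0.008  0.035 -0.023] turn total [-0.      0.0001 -0.0009]
```

View pics/s2.png

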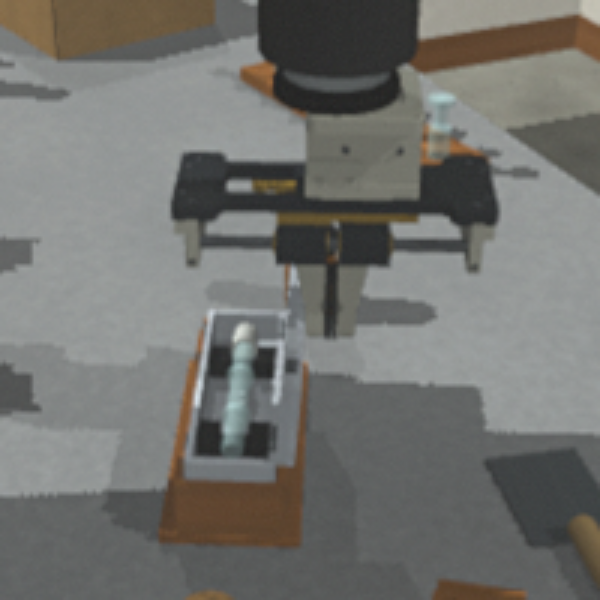

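The lid edge is following at about 1 N and the case hasn't moved. I'll carry on along the arc.

>>> {"op": "apply_moves", "data": {"slide": [[0, 0.04, -0.02], [0, 0.05, -0.01], [0, 0.05, -0.01], [0, 0.05, 0], [0, 0.05, 0], [0, 0.05, 0.01], [0, 0.05, 0.015], [0, 0, 0]], "turn": [[0, 0, 0], [0, 0, 0], [0, 0, 0], [0, 0, 0], [0, 0, 0], [0, 0, 0], [0, 0, 0], [0, 0, 0]], "jaw": [1, 1, 1, 1, 1, 1, 1, 1]}}

```text
time_s: 4.3
tcp_pos: [0.5333, 0.0075, 0.1159]
eef_rot: [180.0, -0.0, -115.8]
contact_force: [-1.0, 0.3, 0.5]
gripper_width: 0.0005
```

```bash
python3 -c "
from h import *;from plant import r
togo(r,.0273,0,.1155)
c=r.capture('side');cv2.imwrite('pics/s3.png',cv2.resize(c['pixels'][150:350,240:440],None,fx=3,fy=3))"
```

```text
t 4.3 local [ 0.025  -0.0009  0.1159] rot [ 1.7997e+02 -1.0000e-02 -1.1577e+02] F [-1.03  0.31  0.45] w 0.0005
slide total [-0.009 -0.023  0.004] turn total [ 0.0004 -0.0001 -0.0008]
```

View pics/s3.png

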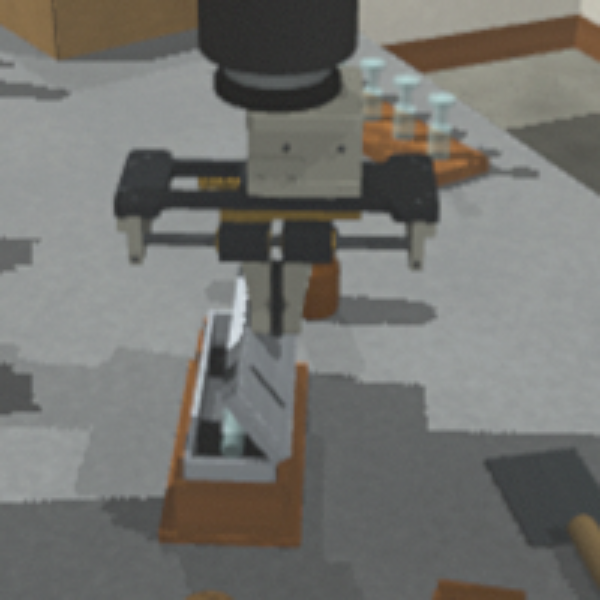

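The lid is at about 50° and following the fingers. Continuing.

>>> {"op": "apply_moves", "data": {"slide": [[0, 0.03, 0.02], [0, 0.04, 0.025], [0, 0.04, 0.03], [0, 0.036, 0.033], [0, 0.033, 0.036], [0, 0.03, 0.04], [0, 0, 0]], "turn": [[0, 0, 0], [0, 0, 0], [0, 0, 0], [0, 0, 0], [0, 0, 0], [0, 0, 0], [0, 0, 0]], "jaw": [1, 1, 1, 1, 1, 1, 1]}}

```text
time_s: 5.05
tcp_pos: [0.5145, 0.0163, 0.0969]
eef_rot: [179.9, -0.1, -115.8]
contact_force: [0.4, -0.5, 0.6]
gripper_width: 0.0002
```

>>> {"op": "apply_moves", "data": {"slide": [[0, 0.02, 0.04], [0, 0.02, 0.04], [0, 0.01, 0.03], [0, 0, 0.01], [0, 0, 0]], "turn": [[0, 0, 0], [0, 0, 0], [0, 0, 0], [0, 0, 0], [0, 0, 0]], "jaw": [1, 1, 1, 1, 1]}}

```text
time_s: 5.55
tcp_pos: [0.5107, 0.0185, 0.0854]
eef_rot: [180.0, -0.0, -115.8]
contact_force: [0.5, -0.1, 0.1]
gripper_width: 0.0006
```

```bash
python3 -c "
from h import *;from plant import r
togo(r,-.001,0,.084)
c=r.capture('side');cv2.imwrite('pics/s4.png',cv2.resize(c['pixels'][150:350,240:440],None,fx=3,fy=3))"
```

```text
t 5.55 local [-0.0002 -0.0009  0.0854] rot [ 1.7998e+02 -2.0000e-02 -1.1578e+02] F [ 0.47 -0.08  0.1 ] w 0.0006
slide total [-0.009  0.008  0.014] turn total [ 0.0002 -0.0003 -0.001 ]
```

View pics/s4.png

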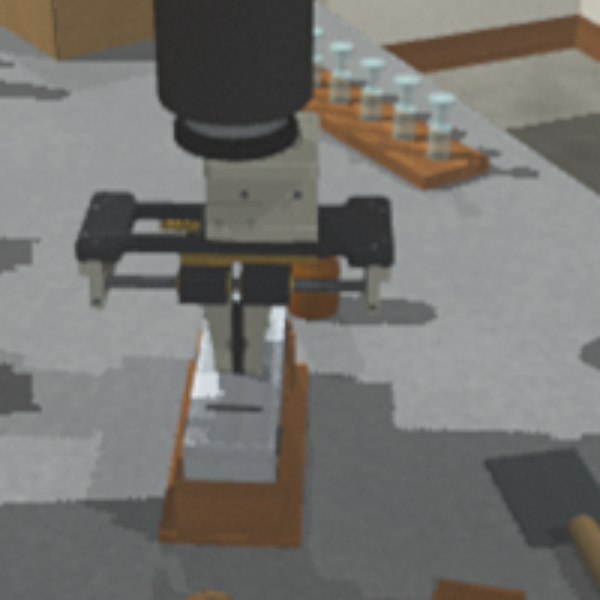

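The lid is nearly shut. I'll press down gently until the force rises.

>>> {"op": "apply_moves", "data": {"slide": [[0, 0, 0.01], [0, 0, 0.01], [0, 0, 0]], "turn": [[0, 0, 0], [0, 0, 0], [0, 0, 0]], "jaw": [1, 1, 1]}}

```text
time_s: 5.9
tcp_pos: [0.5109, 0.0186, 0.0843]
eef_rot: [-180.0, 0.0, -115.8]
contact_force: [-2.5, 0.2, 6.7]
gripper_width: 0.0006
```

>>> {"op": "apply_moves", "data": {"slide": [[0, 0, 0.01], [0, 0, 0]], "turn": [[0, 0, 0], [0, 0, 0]], "jaw": [1, 1]}}

```text
time_s: 6.1
tcp_pos: [0.511, 0.0185, 0.0841]
eef_rot: [-180.0, 0.0, -115.8]
contact_force: [-5.1, 1.0, 16.3]
gripper_width: 0.0007
```

The lid hit a hard stop at TCP z = 0.0841 (predicted 0.084), so it is shut. I'll back off, open the jaws and look.

>>> {"op": "apply_moves", "data": {"slide": [[0, 0, -0.05], [0, 0, -0.2], [0, 0, -0.3], [0, 0, -0.3], [0, 0, 0], [0, 0, 0], [0, 0, 0], [0, 0, 0]], "turn": [[0, 0, 0], [0, 0, 0], [0, 0, 0], [0, 0, 0], [0, 0, 0], [0, 0, 0], [0, 0, 0], [0, 0, 0]], "jaw": [1, 1, 0, 0, 0, 0, 0, 0]}}

```text
time_s: 6.9
tcp_pos: [0.5102, 0.0183, 0.1667]
eef_rot: [179.9, -0.1, -115.8]
contact_force: [0.0, -0.6, -1.3]
gripper_width: 0.043
```

```bash
python3 -c "
from h import *;from plant import r
togo(r,0,0,.056)
c=r.capture('side');cv2.imwrite('pics/s5.png',cv2.resize(c['pixels'][220:340,260:380],None,fx=5,fy=5,interpolation=2)); np.savez('pics/s5.npz',**c)
c=r.capture('top');cv2.imwrite('pics/t5.png',cv2.resize(c['pixels'][180:310,290:430],None,fx=4,fy=4));np.savez('pics/t5.npz',**c)"
```

```text
t 6.9 local [-0.0005 -0.0012  0.1667] rot [ 1.7992e+02 -8.0000e-02 -1.1579e+02] F [ 0.   -0.65 -1.27] w 0.043
slide total [-0.014 -0.007  1.107] turn total [ 0.0009 -0.0009 -0.0011]
```

View pics/s5.png

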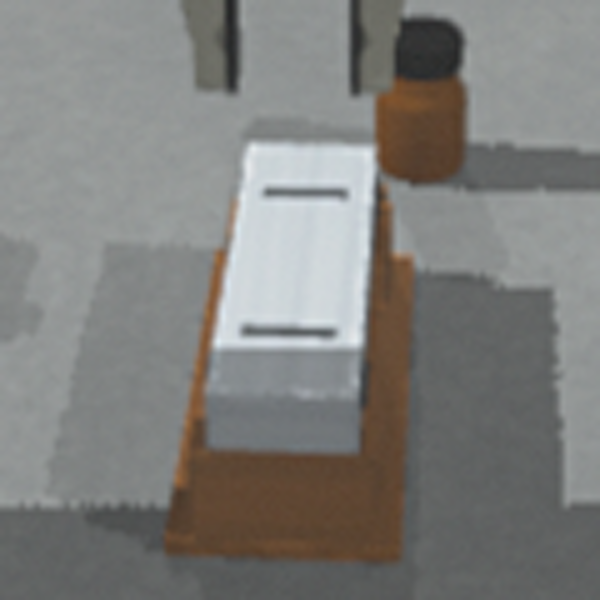

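View pics/t5.png

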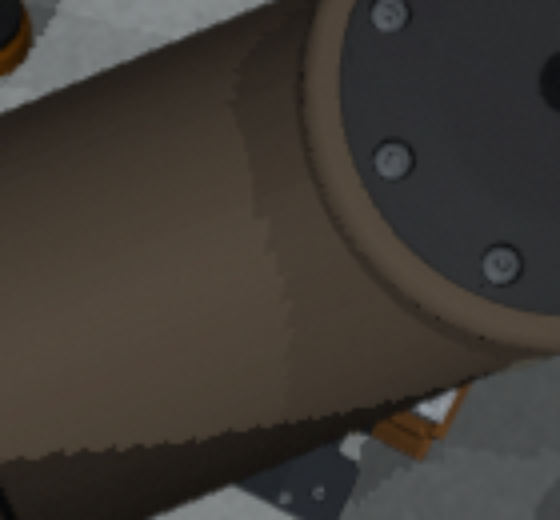

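The side crop shows the lid flush on the base, the seam at about y = 395 and the top corners at (213,345), (361,350), (246,142) and (377,143). I'll check the case position and how flat the lid lies.

```bash
python3 -c "
from h import *
s=load('pics/s5.npz')
f=(np.array([(213,346),(361,351),(246,142),(378,142)],float)+.5)/5-.5+[260,220]
k=onz(s,f,.070); L=np.array([local(p) for p in k]); print(L.round(4), 'mean',L.mean(0).round(4))
C=cloud(s)[220:340,260:380].reshape(-1,3); l=np.c_[(C[:,:2]-CTR)@X,(C[:,:2]-CTR)@Y,C[:,2]]
m=(abs(l[:,0])<.03)&(abs(l[:,1])<.088)&(l[:,2]>.062)&(l[:,2]<.085); 
A=np.c_[l[m][:,:2],np.ones(m.sum())]; print(m.sum(),np.linalg.lstsq(A,l[m][:,2],rcond=None)[0], np.percentile(l[m][:,2],[1,50,99]))
"
```

```text
[[-0.0279 -0.0596  0.07  ]
 [ 0.0278 -0.0604  0.07  ]
 [-0.0274  0.0909  0.07  ]
 [ 0.0299  0.0932  0.07  ]] mean [0.0006 0.016  0.07  ]
1477 [2.01647673e-05 6.35483282e-03 6.93365977e-02] [0.06316005 0.06943566 0.07147333]
```

```bash
python3 -c "
from h import *
s=load('pics/s5.npz')
for z in(.07,.058,.032):
  print(z,((proj(s,[world(-.028,-.09,z),world(.028,-.09,z),world(-.028,.09,z),world(.028,.09,z)])-[260,220])*5+2).round(0).tolist())
f=(np.array([(208,393),(360,401),(246,142),(378,142)],float)+.5)/5-.5+[260,220]
k=onz(s,f,.070); L=np.array([local(p) for p in k]); print(L.round(4), 'mean',L.mean(0).round(4))
"
```

```text
0.07 [[205.0, 395.0], [359.0, 399.0], [244.0, 143.0], [373.0, 146.0]]
0.058 [[206.0, 421.0], [359.0, 425.0], [245.0, 167.0], [373.0, 169.0]]
0.032 [[209.0, 477.0], [358.0, 481.0], [246.0, 217.0], [373.0, 220.0]]
[[-0.0271 -0.0887  0.07  ]
 [ 0.0285 -0.0911  0.07  ]
 [-0.0274  0.0909  0.07  ]
 [ 0.0299  0.0932  0.07  ]] mean [0.001  0.0011 0.07  ]
```

The boundary at y = 345 is only a shadow line. The real top edge is at 395 as predicted, the lid top measures 0.069 m and flat, and the case is within 1 mm of where it was. Opening fully and descending for the grip.

>>> {"op": "apply_moves", "data": {"slide": [[-0.013, -0.014, 0], [0, 0, 0], [0, 0, 0], [0, 0, 0], [0, 0, 0], [0, 0, 0], [0, 0, 0.15]], "turn": [[0, 0, 0], [0, 0, 0], [0, 0, 0], [0, 0, 0], [0, 0, 0], [0, 0, 0], [0, 0, 0]], "jaw": [0, 0, 0, 0, 0, 0, 0]}}

```text
time_s: 7.7
tcp_pos: [0.514, 0.0195, 0.1542]
eef_rot: [-179.8, 0.1, -115.8]
contact_force: [-0.2, 0.2, 0.6]
gripper_width: 0.0873
```

```bash
python3 -c "
from h import *;from plant import r
togo(r,0.001,0,.046)"
```

```text
t 7.7 local [0.0024 0.0015 0.1542] rot [-1.7984e+02  1.4000e-01 -1.1576e+02] F [-0.23  0.18  0.57] w 0.0873
slide total [0.017 0.017 1.082] turn total [-0.0019  0.0017 -0.0007]
```

>>> {"op": "apply_moves", "data": {"slide": [[0, 0, 0.25], [0, 0, 0.25], [0, 0, 0.2], [0, 0, 0], [0, 0, 0]], "turn": [[0, 0, 0], [0, 0, 0], [0, 0, 0], [0, 0, 0], [0, 0, 0]], "jaw": [0, 0, 0, 0, 0]}}

```text
time_s: 8.2
tcp_pos: [0.5128, 0.0191, 0.083]
eef_rot: [180.0, -0.0, -115.8]
contact_force: [1.2, -0.1, 0.8]
gripper_width: 0.0875
```

```bash
python3 -c "
from h import *;from plant import r
togo(r,0.001,0,.046)
c=r.capture('side');cv2.imwrite('pics/s6.png',cv2.resize(c['pixels'][200:340,260:400],None,fx=4,fy=4,interpolation=2))"
```

```text
t 8.2 local [0.0015 0.0006 0.083 ] rot [ 1.7999e+02 -4.0000e-02 -1.1577e+02] F [ 1.21 -0.13  0.78] w 0.0875
slide total [0.005 0.005 0.37 ] turn total [ 0.0001 -0.0004 -0.0008]
```

View pics/s6.png

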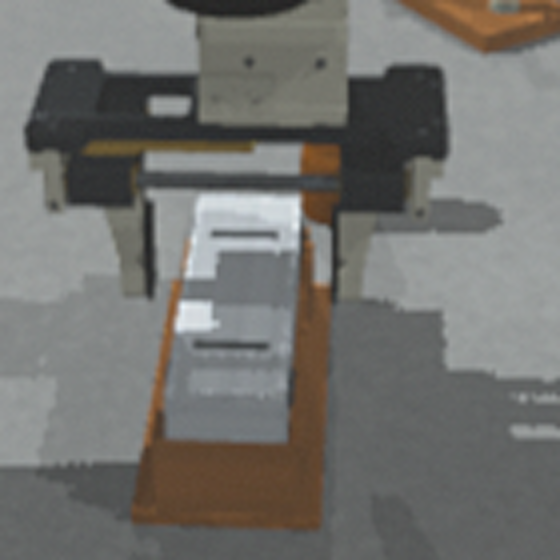

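The fingers straddle the case, tips at crop (138,296) and (347,298). Descending and gripping.

>>> {"op": "apply_moves", "data": {"slide": [[0, 0, 0.13], [0, 0, 0.13], [0, 0, 0.11], [0, 0, 0], [0, 0, 0]], "turn": [[0, 0, 0], [0, 0, 0], [0, 0, 0], [0, 0, 0], [0, 0, 0]], "jaw": [0, 0, 0, 0, 0]}}

```text
time_s: 8.75
tcp_pos: [0.513, 0.0192, 0.0462]
eef_rot: [-180.0, 0.0, -115.8]
contact_force: [-0.4, -0.1, -0.1]
gripper_width: 0.0875
```

>>> {"op": "apply_moves", "data": {"slide": [[0, 0, 0], [0, 0, 0], [0, 0, 0], [0, 0, 0], [0, 0, 0], [0, 0, 0], [0, 0, 0], [0, 0, 0]], "turn": [[0, 0, 0], [0, 0, 0], [0, 0, 0], [0, 0, 0], [0, 0, 0], [0, 0, 0], [0, 0, 0], [0, 0, 0]], "jaw": [1, 1, 1, 1, 1, 1, 1, 1], "newtons": 35}}

```text
time_s: 9.55
tcp_pos: [0.5122, 0.0191, 0.0458]
eef_rot: [180.0, -0.0, -115.8]
contact_force: [-3.7, 1.9, 6.2]
gripper_width: 0.0559
```

```bash
python3 -c "
from h import *;from plant import r
togo(r,0.001,0,.046)
c=r.capture('side');cv2.imwrite('pics/s7.png',cv2.resize(c['pixels'][200:340,260:400],None,fx=4,fy=4,interpolation=2))"
```

```text
t 9.55 local [0.0009 0.0004 0.0458] rot [ 1.7997e+02 -2.0000e-02 -1.1579e+02] F [-3.68  1.91  6.16] w 0.0559
slide total [ 0.004 -0.001 -0.002] turn total [ 0.0004 -0.0002 -0.0011]
```

View pics/s7.png

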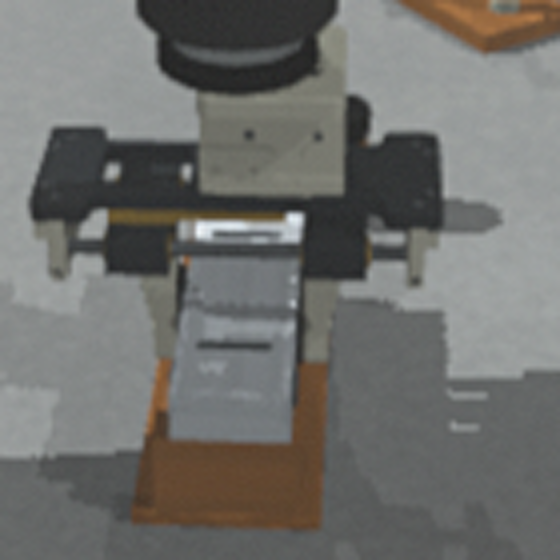

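The jaws stopped at 55.9 mm, which matches the 56 mm case, and the lid is still shut. Lifting gently.

>>> {"op": "apply_moves", "data": {"slide": [[0, 0, -0.02], [0, 0, -0.05], [0, 0, -0.08], [0, 0, -0.1], [0, 0, -0.1], [0, 0, -0.05], [0, 0, 0], [0, 0, 0]], "turn": [[0, 0, 0], [0, 0, 0], [0, 0, 0], [0, 0, 0], [0, 0, 0], [0, 0, 0], [0, 0, 0], [0, 0, 0]], "jaw": [1, 1, 1, 1, 1, 1, 1, 1]}}

```text
time_s: 10.4
tcp_pos: [0.5125, 0.0191, 0.0858]
eef_rot: [-180.0, 0.0, -115.8]
contact_force: [-0.4, -0.3, -4.8]
gripper_width: 0.0561
```

```bash
python3 -c "
from h import *;from plant import r
togo(r,0.001,0,.186)
print(r.get_state()['moment'])
c=r.capture('side');cv2.imwrite('pics/s8.png',cv2.resize(c['pixels'][180:340,250:410],None,fx=4,fy=4,interpolation=2))"
```

```text
t 10.4 local [0.0013 0.0005 0.0858] rot [-1.7999e+02  2.0000e-02 -1.1579e+02] F [-0.38 -0.35 -4.76] w 0.0561
slide total [ 0.005  0.002 -1.002] turn total [-0.0001  0.0002 -0.0011]
[ 0.05860924 -0.04378877  0.00761924]
```

View pics/s8.png

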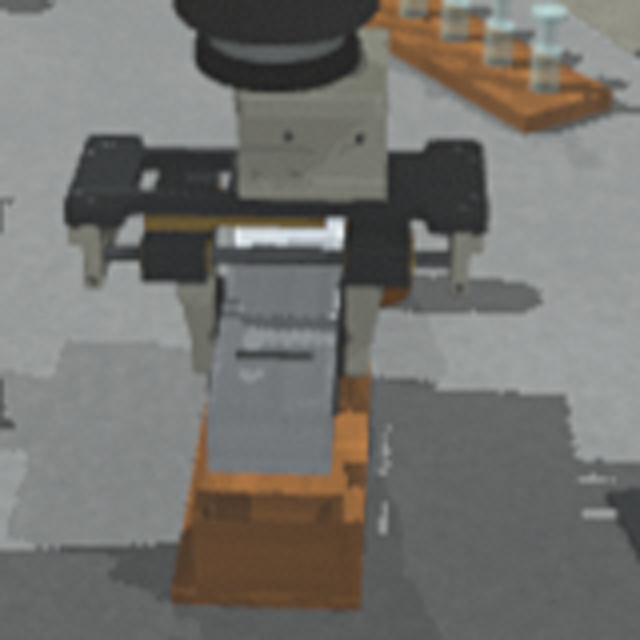

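The case has left the cradle level and carries 4.8 N. Lifting to about 15 cm.

>>> {"op": "apply_moves", "data": {"slide": [[0, 0, -0.06], [0, 0, -0.13], [0, 0, -0.18], [0, 0, -0.2], [0, 0, -0.2], [0, 0, -0.2], [0, 0, -0.12], [0, 0, -0.06]], "turn": [[0, 0, 0], [0, 0, 0], [0, 0, 0], [0, 0, 0], [0, 0, 0], [0, 0, 0], [0, 0, 0], [0, 0, 0]], "jaw": [1, 1, 1, 1, 1, 1, 1, 1]}}

```text
time_s: 11.25
tcp_pos: [0.5129, 0.0192, 0.2017]
eef_rot: [-180.0, 0.1, -115.8]
contact_force: [0.6, 1.1, -4.5]
gripper_width: 0.0559
```

>>> {"op": "apply_moves", "data": {"slide": [[0, 0, 0], [0, 0, 0], [0, 0, 0], [0, 0, 0], [0, 0, 0], [0, 0, 0], [0, 0, 0], [0, 0, 0]], "turn": [[0, 0, 0], [0, 0, 0], [0, 0, 0], [0, 0, 0], [0, 0, 0], [0, 0, 0], [0, 0, 0], [0, 0, 0]], "jaw": [1, 1, 1, 1, 1, 1, 1, 1]}}

```text
time_s: 12.05
tcp_pos: [0.5126, 0.0191, 0.2006]
eef_rot: [180.0, -0.0, -115.8]
contact_force: [-0.4, -0.7, -4.5]
gripper_width: 0.0556
```

```bash
python3 -c "
from h import *;from plant import r
togo(r,0.001,0,.2)
q=r.get_state();print(q['moment'],abs(q['qd']).max())
c=r.capture('side');cv2.imwrite('pics/s9.png',c['pixels']);cv2.imwrite('pics/s9c.png',cv2.resize(c['pixels'][120:320,240:440],None,fx=3,fy=3,interpolation=2))
C=cloud(c).reshape(-1,3); l=np.c_[(C[:,:2]-CTR)@X,(C[:,:2]-CTR)@Y,C[:,2]]
m=(abs(l[:,0])<.024)&(l[:,1]<-.02)&(l[:,1]>-.088)&(l[:,2]>.15)&(l[:,2]<.26)
z=l[m][:,2]; md=np.median(z); k=abs(z-md)<.006; A=np.c_[l[m][k][:,:2],np.ones(k.sum())]
print('lid top',md,k.sum(),np.linalg.lstsq(A,z[k],rcond=None)[0])"
```

```text
t 12.05 local [0.0013 0.0005 0.2006] rot [ 180.     -0.   -115.78] F [-0.41 -0.66 -4.47] w 0.0556
slide total [0.005 0.003 0.006] turn total [ 0.     -0.     -0.0009]
[ 0.0494282  -0.06978312  0.00793332] 0.07023306848588605
lid top 0.22320284103778484 570 [0.00970214 0.03219664 0.22566259]
```

View pics/s9c.png

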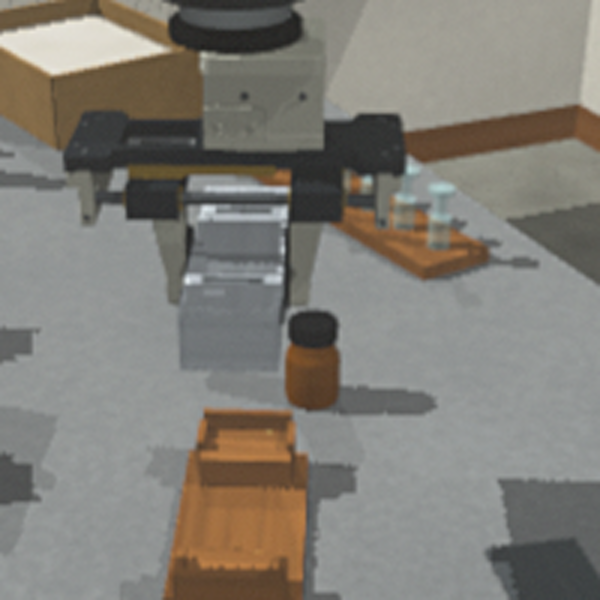

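View pics/s9.png

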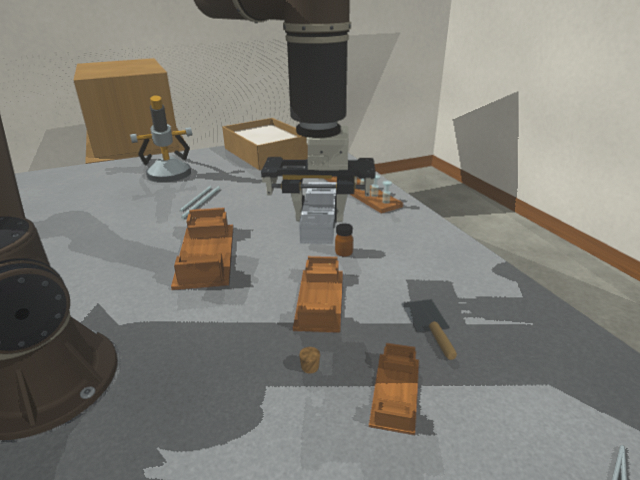

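The case hangs about 15 cm up with the lid shut, and the jar, cork and paddle haven't moved. The depth fit suggests a possible tilt of up to 1.8° along the length, so I'll check that it isn't creeping.

>>> {"op": "apply_moves", "data": {"slide": [[0, 0, 0], [0, 0, 0], [0, 0, 0], [0, 0, 0], [0, 0, 0], [0, 0, 0], [0, 0, 0], [0, 0, 0]], "turn": [[0, 0, 0], [0, 0, 0], [0, 0, 0], [0, 0, 0], [0, 0, 0], [0, 0, 0], [0, 0, 0], [0, 0, 0]], "jaw": [1, 1, 1, 1, 1, 1, 1, 1]}}

```text
time_s: 12.9
tcp_pos: [0.5126, 0.0191, 0.2007]
eef_rot: [-180.0, 0.0, -115.8]
contact_force: [0.2, 0.9, -4.5]
gripper_width: 0.0553
```

```bash
python3 -c "
from h import *;from plant import r
c=r.capture('side')
q=r.get_state();print(q['time_s'],q['tcp_pos'],q['contact_force'],q['gripper_width'])
C=cloud(c).reshape(-1,3); l=np.c_[(C[:,:2]-CTR)@X,(C[:,:2]-CTR)@Y,C[:,2]]
m=(abs(l[:,0])<.024)&(l[:,1]<.088)&(l[:,1]>-.086)&(abs(l[:,2]-.224)<.008)
for y in np.arange(-.085,.09,.01):
  k=m&(abs(l[:,1]-y)<.005)
  if k.sum()>5: print(round(y,3),k.sum(),np.median(l[k,2]).round(4))
z=.0445+.18
print(proj(c,[world(x,-.09,zz) for zz in(.2245,.1865) for x in(-.027,.029)]).round(1).tolist())
cv2.imwrite('pics/s10.png',cv2.resize(c['pixels'][170:250,280:360],None,fx=7,fy=7,interpolation=2))"
```

```text
12.95 [0.51263789 0.01911857 0.20063918] [-0.19960289  0.34324355 -4.41423039] 0.05557204979525107
-0.085 70 0.2237
-0.075 71 0.2242
-0.065 81 0.2241
-0.055 74 0.2244
-0.045 69 0.2245
-0.035 64 0.2242
-0.025 63 0.2242
-0.015 52 0.223
-0.005 61 0.2226
0.005 57 0.2229
0.015 60 0.2229
0.025 56 0.2226
0.035 53 0.2226
0.045 54 0.2226
0.055 47 0.223
0.085 15 0.2229
[[298.1, 223.4], [332.1, 224.0], [299.0, 243.3], [332.1, 244.0]]
```

View pics/s10.png

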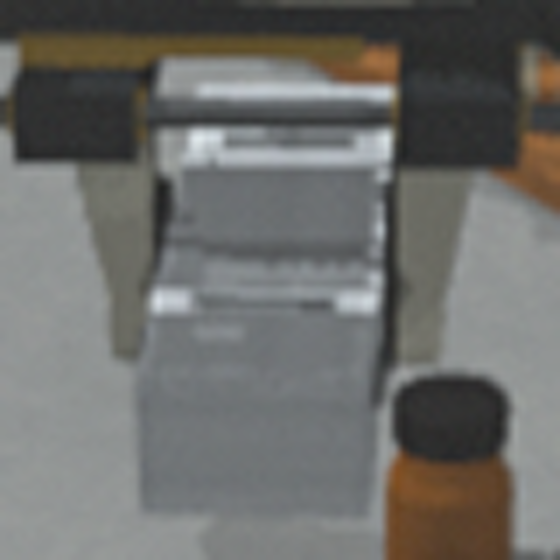

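The lid top is level to within 2 mm over 170 mm, the lid is shut and the load holds steady at about 4.5 N. Handing in.

```bash
python3 -c "
from plant import r
print(r.close_job())"
```

```text
the job is handed in; nothing more can be done
None
```

The lid is shut and the case is held still in the air about 15 cm above its cradle, in 13 s of the 48 s allowed. I swung the lid over with shut fingers and pressed it down. It met a hard stop at the predicted height (TCP z 0.0841 against 0.084), with about 16 N of press. I then gripped the case across its 56 mm sides at mid-length with 35 N (jaws stopped at 55.9 mm) and lifted.

- **Last checks:** The lid top is at about 0.223 to 0.2245 m, where a shut lid should be (0.2245 m). It is level to within 2 mm along its length. The load is steady at about 4.5 N, and the jar, cork and paddle look untouched in the side view.
- **One disagreement:** An earlier depth fit over only part of the lid suggested a tilt of about 1.8°. The check along the length 0.9 s later did not show it.
- **Not checked:** After the lid closed, the arm blocked the top camera, so the shut lid was checked from the side camera only. The seam itself was not clearly visible there.

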